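# Reset the tripped breaker on the analyser switchboard

## Robot

A 6-joint arm with a two-finger parallel gripper is mounted at the origin on a cart in front of the work surface, level with it; the furniture and walls round the work are solid. World frame = base frame: x ahead of the robot, y to its left, z up, the work surface at z = 0. Lengths are in mm, angles in rad, forces in N, time in s.
With the tool pointing down it reaches from about 400 to 925 mm from the base axis. Payload 12.5 kg.
Tool frame: the origin (TCP) lies midway between the tips of the shut fingers; the grasp point (between the pads) lies 19 mm behind it; z points along the fingers, y is the line along which they close (so a half turn about z gives the same grasp; the last joint's range is limited). The gripper opens to 95 mm and grips with 3 to 60 N. Pads are 20 mm wide; open, the fingers measure 119 mm over their backs; the gripper's body (75 mm by 180 mm) begins 59 mm behind the grasp point.
Start: joints at [-1.276, 0.491, 1.559, -0, 1.092, -0.106], TCP at [243.871, -575.477, 214.661] pointing down, gripper open.
Joint ranges: [-3.1, 3.1], [-0.84, 2.19], [0.05, 2.79], [-1.13, 4.28], [0.06, 2.93], [-2.69, 2.69]. Speed limits (rad/s): [2.22, 2.22, 2.79, 3.14, 3.14, 3.14].

## Interface

Orientations are given as [roll, pitch, yaw] about the fixed x, y, z axes, in that order (R = Rz(yaw) Ry(pitch) Rx(roll)).
In Python, from cell import * gives the robot as it stands. The module is installed in compiled form; this text tells all that it offers.
- The arm moves only by the tool arm_command, never from a script. Its arguments are lists of equal length, an entry for each row: "delta_pos": the shift along the world's x, y, z in units of 250 mm (1.0 is 250 mm), a list of three; "delta_rot": the turn, a rotation vector about the world's x, y, z in units of 90 degrees (1.0 is 90 degrees), a list of three; "claw": the closure, from 0 (fully open) to 1 (shut). In form: {"delta_pos": [[tx, ty, tz], ...], "delta_rot": [[wx, wy, wz], ...], "claw": [claw, ...]}. A call has exactly 5 rows; each row is the pose to reach, as a shift and turn from the pose commanded when the call began; what a row does not reach only later rows make up. A row lasts 1/12 s, in which the tool goes at most 41.7 mm and 7.16 degrees, less where a joint would pass 70% of its speed; a pose out of reach is approached as far as the arm can. A call with a number of a shift or a turn outside -1 to 1 is refused whole. A call with a gripper value outside its range is refused whole. The fingers move at their own pace and stop on an object; the grip force is fixed at half the most. Time passes only in rows, so rows that repeat a pose let the fingers close, or fill a call up. It gives the time, the measured TCP pose, the force, the opening and the grip force at its end, in the units of the state.
- state(): the state, without advancing time (a new reading comes with each control period).
- read_camera(name): name is "scene" or "top" or "wrist"; returns the picture (400x640x3 uint8, red, green, blue); there is no depth.
- calibration(name): a dict with "camera_matrix" (3x3 intrinsics, pixels), "T" (4x4, takes a point from camera to world coordinates). Camera axes: x right, y down, z forward; pixel columns grow to the right and rows downward; lengths in mm; the calibration is good to about 2 mm. A picture is of the moment at which its call begins: read the wrist's pose just before it. calibration takes no time and is no camera call; for the wrist camera it gives the pose at the moment of the call.
- job_done(): hands the job in; it is judged then, once.
The state is a dict: "t": time; "joints": joint angles; "qvel": joint speeds; "tau": joint torques, N m; "eef_pos": TCP position; "tcp_rot": TCP orientation; "ft_force": force on the tool from outside, world axes, zero at the start; "moment": the same for the moment, N m; "opening": opening from 0.0 (shut) to 1.0 (fully open); "grip_force": force on a finger pad.
Only numpy, scipy, OpenCV 4.12 (cv2) and the standard library are available. Lean on these libraries where they do the work, as an engineer would, in place of code of your own. Each camera call takes 0.05 s, during which the arm holds its last target. There are 200 camera calls.

## Task

One of the two breakers on the bench switchboard has tripped: its handle stands halfway under an aluminium lock-off cap. Take the cap off and drop it into the open white tray; then reset the breaker by pushing its handle fully off, pressed firmly against the off stop for about a second until it re-latches, and after that throw it fully on. Do not force the handle, leave the other breaker on and do not disturb the things standing around.

Things in the scene. Friction and masses are not known exactly. Their poses are not given: they have to be found in the camera images.
- switchboard: flat grey base plate 108 (x) x 186 (y) x 24 mm, fixed to the worktop; origin at the centre of its underside, x pointing away from the robot. It carries two identical white breakers side by side along its y, 88 mm apart. A blue analyser 0.36 m high stands to its right, its front left corner near x = 0.56, y = 0.18 m: keep gripper and wrist clear of it.
- breaker_1: the tripped breaker (in either of the two places): fixed white housing 100 (x) x 80 (y) mm, ends 50 mm high, middle 72 x 74 mm rising to 66 mm, slot cheeks 6 mm higher; origin at the centre of its underside. Its black flat handle swings in its x-z plane about a pivot 58 mm above the origin: toward +x (away from the robot, bar mark) is on, toward -x (near, ring mark) is off.
- breaker_2: an identical breaker that is on (handle leaning to +x); must stay on.
- breaker_1_handle (a joint): handle angle, rad: 0 upright, 0.62 on stop, -0.62 off stop. Stays where left, but let go near off it springs back to about -0.3. Pushed 50 to 60 mm from the pivot it moves with 4 to 12 N, stiffest near off. Re-latches only within 0.05 of the off stop with over 12 N of finger force held 0.3 s (aim at 20 N); damaged by a push or squeeze above 40 N.
- breaker_2_handle (a joint): handle angle of breaker_2, same meaning; starts at about 0.6 (on).
- breaker_1_handle_end (a point): middle of the free end of breaker_1's handle, 85 mm from the pivot. The handle is 14 mm thick in its swing direction; its outer 48 mm are 38 mm wide, the rest 26 mm wide. The point's z points out along the handle.
- lock_cap: loose plain aluminium lock-off cap 32 (x) x 60 (y) x 45 mm, 40 to 85 g, a box open below that sits loosely over the end of breaker_1's handle, hiding its last 37 mm; origin at the centre of its open underside (cavity 22 x 46 mm, 37 mm deep). Lift it straight up by at least 40 mm. Easily taken across its 32 or its 60 mm; the other handle stands 88 mm to one side.
- lock_cap_center (a point): middle of the lock-off cap, 22.5 mm above its underside.
- tray: loose open white tray 160 (x) x 130 (y) x 50 mm, walls and floor 4 mm, 0.7 kg; origin at the centre of its underside.
- lancet_box: bystander: closed teal carton 44 x 80 x 50 mm.
- slide_box: bystander: flat blue box 90 x 64 x 34 mm.
- timer: bystander: small white bench timer 26 x 56 x 58 mm.
Mind the look-alikes: they are no part of the job. What is shaped like the lock_cap but green or yellow is not meant.

How it is judged (in metres and radians):
On the way, in this order (a step that is already met when the one before it is completed fails the run):
1. the lock-off cap lies in the tray (x of lock_cap_center in the frame of tray between -0.08 and 0.08 m and y of lock_cap_center in the frame of tray between -0.065 and 0.065 m and z of lock_cap_center in the frame of tray below 0.055 m and contact force between the fingers and lock_cap below 0.1 N), for 0.2 s.
2. the tripped handle is pressed against its off stop with at least 12 N (value of joint breaker_1_handle below -0.57 rad and contact force between the fingers and breaker_1 above 12 N), for 0.3 s.
3. the handle is thrown fully on (value of joint breaker_1_handle above 0.54 rad), for 0.2 s.
At the end, for the whole second after the job is handed in: both handles are on (beyond 0.52 rad), and the lock-off cap lies at rest inside the upright tray, its middle below 55 mm above the tray's underside (value of joint each of breaker_1_handle, breaker_2_handle above 0.52 rad and x of lock_cap_center in the frame of tray between -0.08 and 0.08 m and y of lock_cap_center in the frame of tray between -0.065 and 0.065 m and z of lock_cap_center in the frame of tray below 0.055 m and linear speed of lock_cap below 0.02 m/s and angle between tray's own z axis and vertical below 0.1 rad); the robot touches nothing.
It fails at once if the breaker that was on is switched back (value of joint breaker_2_handle below 0.45 rad).
It fails at once if the tripped breaker is forced with more than 40 N (contact force between the fingers and breaker_1 above 40 N).
It fails at once if a thing standing around is moved by more than 30 mm (distance of any of lancet_box, slide_box, timer from where it was at the start of the episode above 0.03 m).
It also fails if it takes over 72 s, if anything falls off the work surface, if the arm or the gripper's body presses on something with over 40 N, if the wrist force passes 120 N, or if a joint passes its speed limit or range.

## Working session

There is one attempt and no reset: what is moved stays moved. The work goes in short steps, Python scripts to look and compute and a tool call to move; the robot and the scene stay as the last step left them, time stands still between calls to the robot, and variables do not carry over. Pictures are saved under pics/ and viewed, at most 10 in all, crops included, and the job is handed in when it is done.

Besides the shell and the picture viewer there is one more tool, called after ">>>" as name(argument=value, ...) on one line, values as JSON. arm_command: Moves the arm, as the interface text tells. Shifts and turns lie within -1 to 1; 1 stands for 250 mm of shift or 90 degrees of turn. Its arguments: {"type":"object","properties":{"delta_pos":{"type":"array"},"delta_rot":{"type":"array"},"claw":{"type":"array"}},"required":["delta_pos","delta_rot","claw"]}

```bash
mkdir -p pics; python3 - <<'E'
from cell import *
import cv2,numpy as np
for n in("scene","top"):
    im=read_camera(n); cv2.imwrite(f"pics/{n}0.png",im[...,::-1])
    c=calibration(n); print(n,np.round(c["camera_matrix"],1).tolist(),np.round(c["T"],3).tolist())
s=state();print(s["t"],s["eef_pos"],s["tcp_rot"],s["ft_force"],s["opening"])
E
```

```text
scene [[366.7, 0.0, 314.4], [0.0, 366.7, 201.8], [0.0, 0.0, 1.0]] [[-0.589, -0.566, 0.576, -265.352], [-0.808, 0.426, -0.407, 472.239], [-0.015, -0.706, -0.708, 1044.344], [0.0, 0.0, 0.0, 1.0]]
top [[411.2, 0.0, 315.3], [0.0, 411.2, 205.9], [0.0, 0.0, 1.0]] [[0.019, -0.997, 0.075, 385.8], [-1.0, -0.02, -0.006, -50.879], [0.007, -0.075, -0.997, 1332.88], [0.0, 0.0, 0.0, 1.0]]
0.1 [ 243.78917437 -575.27315642  214.1088134 ] [-3.14059847e+00 -1.05711933e-04  4.00772237e-01] [-0.18244449  0.32144073 -0.37961246] 1.000676985360192
```

View pics/scene0.png

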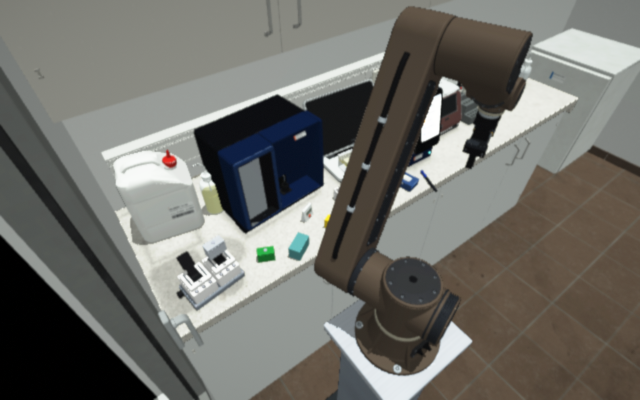

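View pics/top0.png

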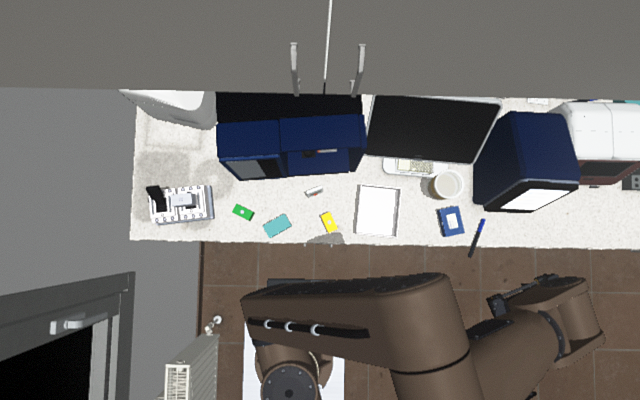

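The top view shows the switchboard near (180,204), with the grey cap on its right breaker near (184,200). The other handle, which is on, is near (155,196). The white tray is at (377,210). The green (243,212) and yellow (329,222) pieces look like the cap but are the wrong colour. The grey aluminium piece on the handle fits the description, so I'll confirm it in enlarged crops.

```bash
python3 - <<'E'
import cv2,numpy as np
t=cv2.imread("pics/top0.png");s=cv2.imread("pics/scene0.png")
a=cv2.resize(t[170:235,140:230],None,fx=8,fy=8,interpolation=cv2.INTER_CUBIC)[:300]
a=cv2.resize(t[178:230,142:222],(800,520)[:2],interpolation=cv2.INTER_CUBIC)
cv2.imwrite("pics/ct.png",a)
cv2.imwrite("pics/cs.png",cv2.resize(s[230:310,170:260],(675,600),interpolation=cv2.INTER_CUBIC))
E
```

```text
(no output)
```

View pics/ct.png

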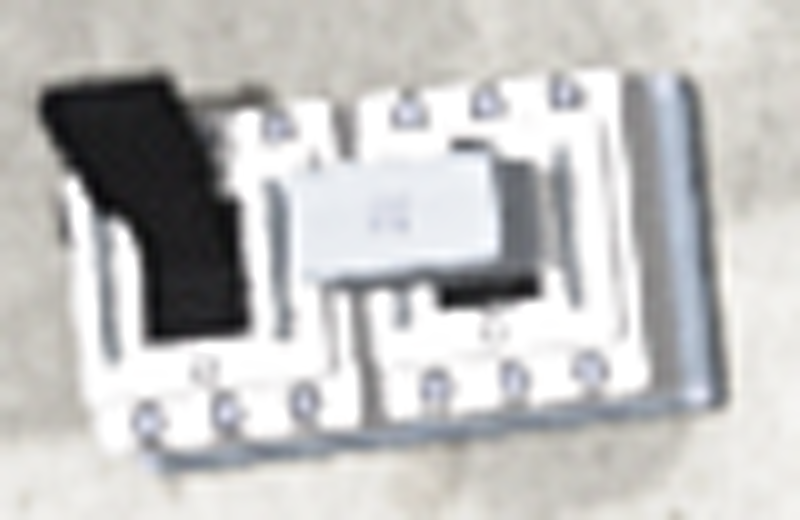

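View pics/cs.png

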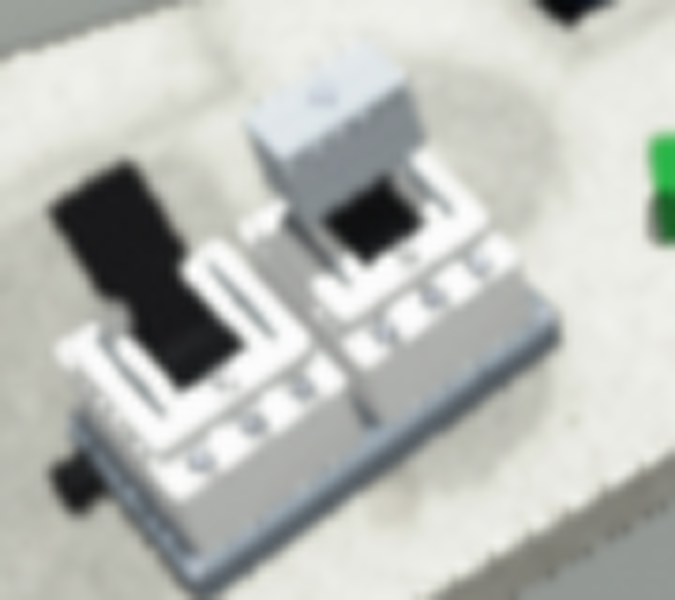

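The crops confirm the plain grey aluminium cap on the right breaker's handle; the top-crop outline is (290,182), (495,150), (497,250), (312,278). Now I'll triangulate.

```bash
cat > h.py <<'E'
from cell import *
import cv2,numpy as np
from scipy.optimize import least_squares
def proj(c,P):
    K,T=np.array(c["camera_matrix"]),np.array(c["T"]);p=(np.atleast_2d(P)-T[:3,3])@T[:3,:3]
    q=p@K.T;return q[:,:2]/q[:,2:]
def tri(obs):
    f=lambda P:np.concatenate([(proj(c,P)[0]-uv) for c,uv in obs])
    r=least_squares(f,[500,200,100]);return r.x.round(1),r.fun.round(1)
def onz(c,uv,z):
    K,T=np.array(c["camera_matrix"]),np.array(c["T"]);d=T[:3,:3]@np.linalg.solve(K,[*uv,1.]);o=T[:3,3]
    return (o+d*(z-o[2])/d[2]).round(1)
E
python3 - <<'E'
from h import *
ct,cs=calibration("top"),calibration("scene")
t=lambda x,y:np.array([142+x/10-.45,178+y/10-.45]);s=lambda x,y:np.array([170+x/7.5-.43,230+y/7.5-.43])
print("cap top ctr",tri([(ct,t(398,214)),(cs,s(325,103))]))
print("mark",tri([(ct,t(390,212)),(cs,s(323,95))]))
for p in[(290,182),(495,150),(497,250),(312,278)]:print("cap",onz(ct,t(*p),175))
print("NR,NL",onz(ct,t(725,407),0),onz(ct,t(160,472),0),onz(cs,s(558,345),0),onz(cs,s(200,597),0))
print("NRhousing",onz(ct,t(622,72),74),onz(ct,t(335,100),74),"FR plate",onz(ct,t(690,75),24))
print("on handle end L,R far",onz(ct,t(40,95),150),onz(ct,t(172,75),150))
for n,p in dict(A=(358,184),B=(400,186),C=(397,237),D=(355,236)).items():print("tray",n,onz(ct,p,50))
for n,p in dict(green=(243,212),teal=(277,225),yel=(329,222),timer=(314,190)).items():print(n,onz(ct,p,40))
E
```

```text
cap top ctr (array([485.7, 321.7, 172.1]), array([-0., -0.,  0.,  0.]))
mark (array([485.5, 321.9, 177.7]), array([ 0.1,  0.1, -0.1, -0. ]))
cap [493.8 351.6 175. ]
cap [504.1 294.2 175. ]
cap [475.7 292.5 175. ]
cap [466.8 344.1 175. ]
NR,NL [439.8 268.6   0. ] [415.2 450.    0. ] [443.8 267.4   0. ] [423.4 446.9   0. ]
NRhousing [539.3 286.4  74. ] [528.8 374.   74. ] FR plate [544.8 278.   24. ]
on handle end L,R far [519.9 433.4 150. ] [526.5 395.7 150. ]
tray A [ 554.4 -191.    50. ]
tray B [ 550.8 -323.2   50. ]
tray C [ 390.7 -314.5   50. ]
tray D [ 391.2 -183.6   50. ]
green [459.7 168.8  40. ]
teal [420.9  60.9  40. ]
yel [ 433.6 -102.3   40. ]
timer [533.8 -53.1  40. ]
```

>>> arm_command(delta_pos=[[0.5,0.6,0.3],[0.5,0.6,0.3],[0.5,0.6,0.3],[0.5,0.6,0.3],[0.5,0.6,0.3]], delta_rot=[[0,0,0.39],[0,0,0.39],[0,0,0.39],[0,0,0.39],[0,0,0.39]], claw=[0,0,0,0,0])

```text
t: 0.52
eef_pos: [369.1, -424.4, 289.8]
tcp_rot: [-3.141, -0.0, 1.019]
ft_force: [0.5, -0.5, -0.7]
opening: 1.0
grip_force: 0.0
```

>>> arm_command(delta_pos=[[0.2,0.75,0.04],[0.2,0.75,0.04],[0.2,0.75,0.04],[0.2,0.75,0.04],[0.2,0.75,0.04]], delta_rot=[[0,0,0.37],[0,0,0.37],[0,0,0.37],[0,0,0.37],[0,0,0.37]], claw=[0,0,0,0,0])

```text
t: 0.93
eef_pos: [418.5, -235.5, 299.5]
tcp_rot: [3.142, -0.0, 1.602]
ft_force: [0.5, 0.3, 0.8]
opening: 1.001
grip_force: 0.0
```

>>> arm_command(delta_pos=[[0,0.8,0],[0,0.8,0],[0,0.8,0],[0,0.8,0],[0,0.8,0]], delta_rot=[[0,0,0.06],[0,0,0.06],[0,0,0.06],[0,0,0.06],[0,0,0.06]], claw=[0,0,0,0,0])

```text
t: 1.35
eef_pos: [417.6, -36.1, 299.4]
tcp_rot: [-3.142, -0.0, 1.689]
ft_force: [0.5, -0.8, -0.1]
opening: 1.0
grip_force: 0.0
```

>>> arm_command(delta_pos=[[0,0.8,0],[0,0.8,0],[0,0.8,0],[0,0.8,0],[0,0.8,0]], delta_rot=[[0,0,0],[0,0,0],[0,0,0],[0,0,0],[0,0,0]], claw=[0,0,0,0,0])

```text
t: 1.77
eef_pos: [417.7, 164.0, 299.3]
tcp_rot: [3.142, -0.0, 1.69]
ft_force: [1.3, -0.5, -0.6]
opening: 1.003
grip_force: 0.0
```

>>> arm_command(delta_pos=[[0,0.3,0],[0.1,0.45,0],[0.17,0.58,0],[0.17,0.58,0],[0.17,0.58,0]], delta_rot=[[0,0,0.01],[0,0,0.01],[0,0,0.01],[0,0,0.01],[0,0,0.01]], claw=[0,0,0,0,0])

```text
t: 2.18
eef_pos: [462.0, 310.4, 298.2]
tcp_rot: [-3.141, -0.0, 1.707]
ft_force: [0.1, 0.3, -0.5]
opening: 0.999
grip_force: 0.0
```

```bash
python3 - <<'E'
from h import *
import pickle
c=calibration("wrist");im=read_camera("wrist");cv2.imwrite("pics/w1.png",im[...,::-1]);pickle.dump(c,open("w1.pkl","wb"))
print(state()["eef_pos"],np.round(c["T"],2).tolist())
E
```

```text
[461.03115104 308.30325374 298.17899437] [[0.99, 0.13, 0.04, 449.42], [0.14, -0.95, -0.29, 392.93], [-0.0, 0.3, -0.96, 469.21], [0.0, 0.0, 0.0, 1.0]]
```

View pics/w1.png

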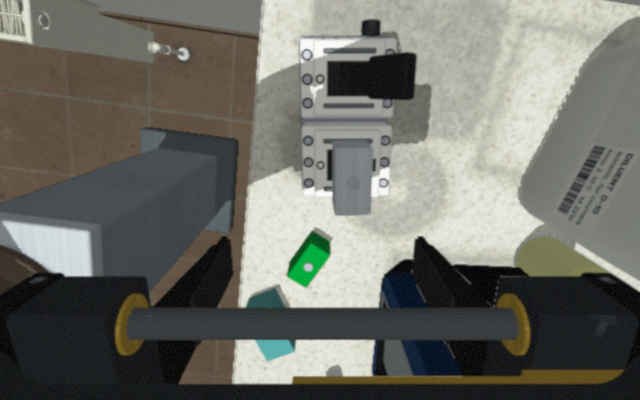

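The wrist view shows the board at (350,110), the cap at (352,180), the other handle at (395,75) and the green look-alike at (309,258). I'll enlarge it to read the corners.

```bash
python3 - <<'E'
import cv2
t=cv2.imread("pics/w1.png")
cv2.imwrite("pics/w1c.png",cv2.resize(t[110:225,290:410],None,fx=5,fy=5,interpolation=cv2.INTER_CUBIC))
E
```

```text
(no output)
```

View pics/w1c.png

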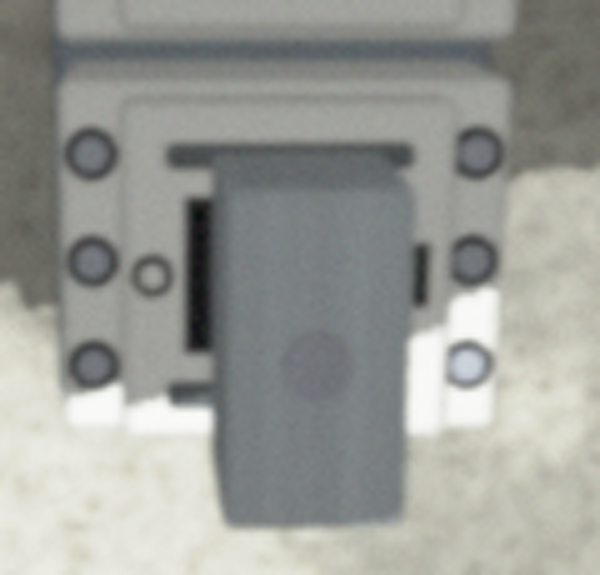

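```bash
python3 - <<'E'
from h import *
import pickle
c=pickle.load(open("w1.pkl","rb"));ct=calibration("top");cs=calibration("scene")
w=lambda x,y:np.array([290+x/5-.4,110+y/5-.4])
t=lambda x,y:np.array([142+x/10-.45,178+y/10-.45]);s=lambda x,y:np.array([170+x/7.5-.43,230+y/7.5-.43])
print(tri([(c,w(318,366)),(ct,t(393,213)),(cs,s(323,97))]),tri([(c,w(318,366)),(ct,t(393,213))]))
for p in [(228,190),(410,187),(403,520),(228,522),(318,366)]:print(onz(c,w(*p),175))
S=[onz(c,w(*p),75) for p in[(92,153),(92,262),(95,365),(478,153),(472,260),(468,363)]]
print(S,np.mean(S,0)); d=S[3]-S[0];e=S[0]-S[2];f=S[3]-S[5];print(np.arctan2(d[1],d[0]),np.arctan2(-e[0],e[1]),np.arctan2(-f[0],f[1]))
E
```

```text
(array([485.7, 321.6, 176.3]), array([-0. , -0. ,  0. , -0.1,  0. , -0.1])) (array([485.6, 321.7, 176.6]), array([-0. , -0. , -0. , -0.1]))
[466.3 348.9 175. ]
[496.  353.5 175. ]
[505.1 295.9 175. ]
[474.8 291.3 175. ]
[485.9 321.3 175. ]
[array([441.1, 337.8,  75. ]), array([444.2, 313.7,  75. ]), array([447.8, 290.2,  75. ]), array([525.3, 349.5,  75. ]), array([528.4, 325.8,  75. ]), array([532. , 302.3,  75. ])] [486.46666667 319.88333333  75.        ]
0.13807075486110576 0.13983762827177823 0.14100711120220683
```

>>> arm_command(delta_pos=[[0.1,0.052,-0.1],[0.1,0.052,-0.25],[0.1,0.052,-0.39],[0.1,0.052,-0.39],[0.1,0.052,-0.39]], delta_rot=[[0,0,0.003],[0,0,0.003],[0,0,0.003],[0,0,0.003],[0,0,0.003]], claw=[0,0,0,0,0])

```text
t: 2.65
eef_pos: [485.3, 318.5, 201.5]
tcp_rot: [-3.139, 0.001, 1.709]
ft_force: [-0.5, -0.6, 0.6]
opening: 0.994
grip_force: 0.0
```

>>> arm_command(delta_pos=[[0,0.008,-0.12],[0,0.008,-0.2],[0,0.008,-0.265],[0,0.008,-0.265],[0,0.008,-0.265]], delta_rot=[[0,0,0],[0,0,0],[0,0,0],[0,0,0],[0,0,0]], claw=[0,0,0,0,0])

```text
t: 3.07
eef_pos: [486.6, 321.5, 137.7]
tcp_rot: [3.14, -0.001, 1.709]
ft_force: [0.4, -0.0, 0.6]
opening: 1.001
grip_force: 0.0
```

>>> arm_command(delta_pos=[[0,0,0],[0,0,0],[0,0,0],[0,0,0],[0,0,0]], delta_rot=[[0,0,0],[0,0,0],[0,0,0],[0,0,0],[0,0,0]], claw=[0.5,0.6,0.7,0.75,0.8])

```text
t: 3.48
eef_pos: [486.0, 321.5, 136.2]
tcp_rot: [3.141, -0.0, 1.709]
ft_force: [0.3, -0.7, 0.5]
opening: 0.706
grip_force: 0.0
```

>>> arm_command(delta_pos=[[0,0,0],[0,0,0],[0,0,0],[0,0,0],[0,0,0]], delta_rot=[[0,0,0],[0,0,0],[0,0,0],[0,0,0],[0,0,0]], claw=[0.9,0.9,0.9,0.9,0.9])

```text
t: 3.9
eef_pos: [485.9, 321.4, 135.6]
tcp_rot: [-3.142, 0.0, 1.709]
ft_force: [1.5, -0.1, 0.8]
opening: 0.356
grip_force: 0.5
```

>>> arm_command(delta_pos=[[0,0,0],[0,0,0],[0,0,0],[0,0,0],[0,0,0]], delta_rot=[[0,0,0],[0,0,0],[0,0,0],[0,0,0],[0,0,0]], claw=[0.9,0.9,0.9,0.9,0.9])

```text
t: 4.32
eef_pos: [485.8, 321.4, 135.6]
tcp_rot: [-3.142, 0.0, 1.709]
ft_force: [0.1, 0.0, -0.0]
opening: 0.336
grip_force: 30.0
```

>>> arm_command(delta_pos=[[0,0,0.04],[0,0,0.12],[0,0,0.22],[0,0,0.34],[0,0,0.46]], delta_rot=[[0,0,0],[0,0,0],[0,0,0],[0,0,0],[0,0,0]], claw=[0.9,0.9,0.9,0.9,0.9])

```text
t: 4.73
eef_pos: [485.5, 321.3, 252.4]
tcp_rot: [-3.141, 0.0, 1.709]
ft_force: [0.5, -0.1, -1.7]
opening: 0.333
grip_force: 30.0
```

>>> arm_command(delta_pos=[[-0.1,-0.05,0.1],[-0.2,-0.15,0.15],[-0.26,-0.3,0.15],[-0.26,-0.42,0.15],[-0.26,-0.55,0.15]], delta_rot=[[0,0,0],[0,0,0],[0,0,0],[0,0,0],[0,0,0]], claw=[0.9,0.9,0.9,0.9,0.9])

```text
t: 5.15
eef_pos: [419.7, 183.0, 289.4]
tcp_rot: [3.14, -0.0, 1.711]
ft_force: [0.5, -0.4, 0.1]
opening: 0.338
grip_force: 30.0
```

>>> arm_command(delta_pos=[[0,-0.16,0],[0,-0.32,0],[0,-0.48,0],[0,-0.64,0],[0,-0.8,0]], delta_rot=[[0,0,-0.02],[0,0,-0.04],[0,0,-0.06],[0,0,-0.08],[0,0,-0.09]], claw=[0.9,0.9,0.9,0.9,0.9])

```text
t: 5.57
eef_pos: [420.2, -17.8, 289.0]
tcp_rot: [3.14, 0.0, 1.566]
ft_force: [1.1, 0.7, -1.3]
opening: 0.332
grip_force: 30.0
```

>>> arm_command(delta_pos=[[0,-0.16,0],[0,-0.32,0],[0,-0.48,0],[0,-0.64,0],[0,-0.8,0]], delta_rot=[[0,0,0],[0,0,0],[0,0,0],[0,0,0],[0,0,0]], claw=[0.9,0.9,0.9,0.9,0.9])

```text
t: 5.98
eef_pos: [420.2, -218.1, 289.0]
tcp_rot: [3.141, 0.001, 1.568]
ft_force: [0.2, 0.6, -0.4]
opening: 0.337
grip_force: 30.0
```

```bash
python3 - <<'E'
from h import *
import pickle
c=calibration("wrist");im=read_camera("wrist");cv2.imwrite("pics/w2.png",im[...,::-1]);pickle.dump(c,open("w2.pkl","wb"))
print(state()["eef_pos"])
E
```

```text
[ 420.76410977 -223.67479539  288.73885544]
```

View pics/w2.png

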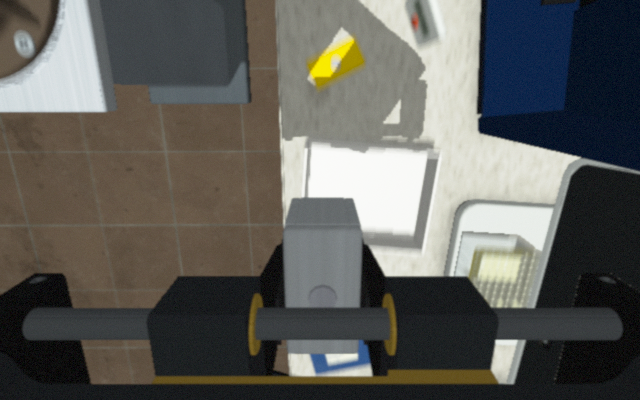

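The cap is firmly held at (322,275). The tray's +y rim corners are near (307,138) and (439,146), and its +x/-y corner is near (422,252).

```bash
python3 - <<'E'
from h import *
import pickle
c=pickle.load(open("w2.pkl","rb"));ct=calibration("top")
print(tri([(c,(307,138)),(ct,(355,236))]),tri([(c,(439,147)),(ct,(358,184.5))]),tri([(c,(422,252)),(ct,(400,186))]))
for p in[(307,138),(439,147),(422,252)]:print(onz(c,p,50))
E
```

```text
(array([ 394.8, -207.5, -110.8]), array([-0.4, -0.9,  2.1, -0.8])) (array([ 550.1, -196. ,   61.8]), array([ 0.1, -0.7,  2. ,  0.4])) (array([ 542.9, -325.7,   59.9]), array([ 0.8, -0.6,  1.5,  2.1]))
[ 402.1 -188.    50. ]
[ 553.9 -198.7   50. ]
[ 544.9 -331.3   50. ]
```

>>> arm_command(delta_pos=[[0.1,-0.07,-0.05],[0.19,-0.13,-0.18],[0.19,-0.13,-0.34],[0.19,-0.13,-0.5],[0.19,-0.13,-0.65]], delta_rot=[[0,0,-0.04],[0,0,-0.04],[0,0,-0.04],[0,0,-0.04],[0,0,-0.04]], claw=[0.9,0.9,0.9,0.9,0.9])

```text
t: 6.45
eef_pos: [468.3, -248.6, 124.3]
tcp_rot: [3.141, 0.0, 1.505]
ft_force: [1.4, -1.1, -0.5]
opening: 0.336
grip_force: 30.0
```

>>> arm_command(delta_pos=[[0,0,-0.12],[0,0,-0.23],[0,0,-0.33],[0,0,-0.41],[0,0,-0.44]], delta_rot=[[0,0,0],[0,0,0],[0,0,0],[0,0,0],[0,0,0]], claw=[0.9,0.9,0.9,0.9,0.9])

```text
t: 6.87
eef_pos: [467.7, -248.1, 13.7]
tcp_rot: [-3.139, -0.002, 1.505]
ft_force: [-0.0, -0.0, -0.5]
opening: 0.341
grip_force: 30.0
```

>>> arm_command(delta_pos=[[0,0,0],[0,0,0],[0,0,0],[0,0,0],[0,0,0]], delta_rot=[[0,0,0],[0,0,0],[0,0,0],[0,0,0],[0,0,0]], claw=[0.3,0.3,0.3,0.3,0.3])

```text
t: 7.28
eef_pos: [468.8, -248.9, 16.7]
tcp_rot: [3.14, 0.001, 1.505]
ft_force: [-1.3, 0.2, -0.5]
opening: 0.631
grip_force: 0.0
```

>>> arm_command(delta_pos=[[0,0,0],[0,0,0.1],[0,0,0.25],[0,0,0.4],[0,0,0.55]], delta_rot=[[0,0,0],[0,0,0],[0,0,0],[0,0,0],[0,0,0]], claw=[0.3,0.3,0.3,0.3,0.3])

```text
t: 7.7
eef_pos: [468.0, -248.3, 155.0]
tcp_rot: [-3.141, -0.0, 1.505]
ft_force: [-0.2, -0.7, -0.3]
opening: 0.698
grip_force: 0.0
```

>>> arm_command(delta_pos=[[-0.04,0,0.15],[-0.12,0.05,0.3],[-0.2,0.2,0.42],[-0.2,0.35,0.5],[-0.2,0.5,0.5]], delta_rot=[[0,0,0],[0,0,0],[0,0,0],[0,0,0],[0,0,0]], claw=[0.3,0.3,1,1,1])

```text
t: 8.12
eef_pos: [418.1, -130.3, 280.6]
tcp_rot: [3.137, 0.002, 1.502]
ft_force: [1.8, 0.9, 0.1]
opening: 0.543
grip_force: 0.0
```

```bash
python3 - <<'E'
from h import *
im=read_camera("top")[...,::-1];w=read_camera("wrist")[...,::-1]
a=cv2.resize(im[165:255,330:430],(400,360),interpolation=cv2.INTER_CUBIC)
b=cv2.resize(im[170:240,135:225],(400,311),interpolation=cv2.INTER_CUBIC);b=cv2.copyMakeBorder(b,0,49,0,0,0)
cv2.imwrite("pics/chk.png",np.hstack([a,b]))
E
```

```text
(no output)
```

View pics/chk.png

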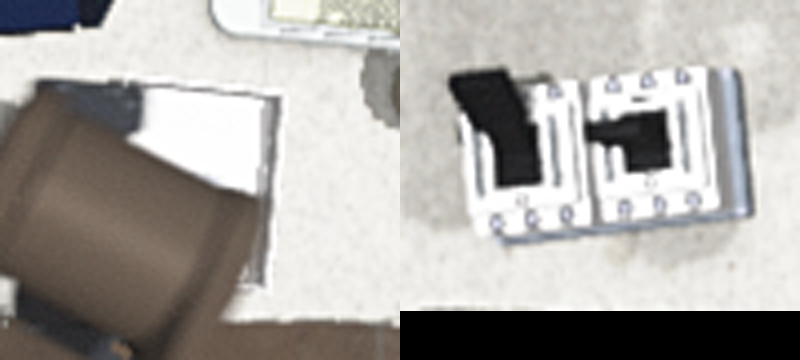

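Handle 1 now stands bare and upright at crop (640,140), and handle 2 is still on. The arm hides part of the tray, so I'll recheck that from the breaker.

>>> arm_command(delta_pos=[[0,0.16,0],[0,0.32,0],[0,0.48,0],[0,0.64,0],[0,0.8,0]], delta_rot=[[0,0,0.03],[0,0,0.06],[0,0,0.09],[0,0,0.12],[0,0,0.133]], claw=[1,1,1,1,1])

```text
t: 8.63
eef_pos: [418.2, 70.9, 277.4]
tcp_rot: [3.141, 0.0, 1.716]
ft_force: [1.2, 0.2, 0.7]
opening: 0.115
grip_force: 0.0
```

>>> arm_command(delta_pos=[[0,0.16,0],[0,0.32,0],[0,0.48,0],[0,0.64,0],[0,0.8,0]], delta_rot=[[0,0,0],[0,0,0],[0,0,0],[0,0,0],[0,0,0]], claw=[1,1,1,1,1])

```text
t: 9.05
eef_pos: [418.3, 271.3, 277.3]
tcp_rot: [3.141, 0.0, 1.714]
ft_force: [0.7, -0.6, -0.0]
opening: 0.004
grip_force: 0.0
```

>>> arm_command(delta_pos=[[0.05,0.12,0],[0.18,0.18,-0.05],[0.32,0.2,-0.1],[0.44,0.21,-0.16],[0.45,0.21,-0.2]], delta_rot=[[0,0,0],[0,0,0],[0,0,0],[0,0,0],[0,0,0]], claw=[1,1,1,1,1])

```text
t: 9.47
eef_pos: [534.9, 321.9, 224.8]
tcp_rot: [-3.142, 0.001, 1.713]
ft_force: [-0.9, -0.5, -0.3]
opening: 0.01
grip_force: 0.0
```

```bash
python3 - <<'E'
from h import *
s=state();print(s["t"],s["eef_pos"],s["tcp_rot"],s["opening"])
im=read_camera("top")[...,::-1];w=read_camera("wrist")[...,::-1]
a=cv2.resize(im[165:255,330:430],(400,360),interpolation=cv2.INTER_CUBIC)
b=cv2.resize(w[:,200:560],(400,444))[:360]
cv2.imwrite("pics/chk2.png",np.hstack([a,b]))
E
```

```text
9.4667 [534.88153658 321.91980231 224.78512967] [-3.14151461e+00  5.60364298e-04  1.71324192e+00] 0.010250323092771881
```

View pics/chk2.png

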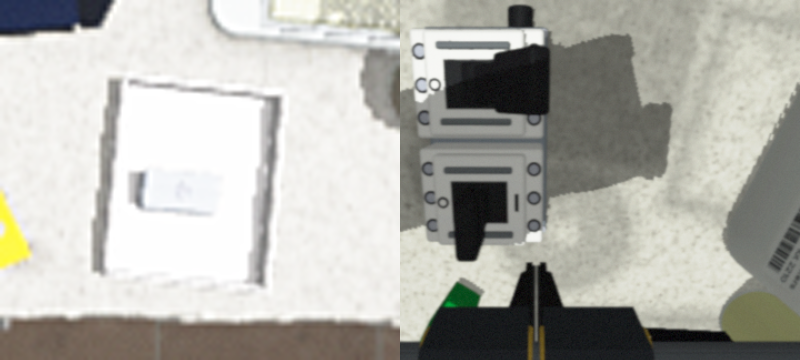

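The cap lies flat in the tray at crop (183,190). The closed fingers are on the far side of the bare handle, so I'll descend there.

>>> arm_command(delta_pos=[[0,0.01,-0.08],[0,0.01,-0.18],[0,0.01,-0.28],[0,0.01,-0.35],[0,0.01,-0.35]], delta_rot=[[0,0,0],[0,0,0],[0,0,0],[0,0,0],[0,0,0]], claw=[1,1,1,1,1])

```text
t: 9.98
eef_pos: [529.1, 323.7, 137.5]
tcp_rot: [-3.137, 0.001, 1.714]
ft_force: [-0.6, 0.1, -0.6]
opening: 0.003
grip_force: 0.0
```

>>> arm_command(delta_pos=[[-0.03,-0.004,-0.024],[-0.06,-0.008,-0.024],[-0.09,-0.012,-0.024],[-0.12,-0.016,-0.024],[-0.14,-0.018,-0.024]], delta_rot=[[0,0,0],[0,0,0],[0,0,0],[0,0,0],[0,0,0]], claw=[1,1,1,1,1])

```text
t: 10.4
eef_pos: [496.0, 320.1, 135.3]
tcp_rot: [3.138, -0.001, 1.714]
ft_force: [3.9, -2.3, 3.2]
opening: 0.006
grip_force: 2.3
```

>>> arm_command(delta_pos=[[-0.015,-0.002,-0.01],[-0.03,-0.004,-0.012],[-0.045,-0.006,-0.012],[-0.06,-0.008,-0.012],[-0.06,-0.008,-0.012]], delta_rot=[[0,0,0],[0,0,0],[0,0,0],[0,0,0],[0,0,0]], claw=[1,1,1,1,1])

```text
t: 10.82
eef_pos: [481.8, 318.4, 131.3]
tcp_rot: [3.138, -0.001, 1.714]
ft_force: [6.0, 1.3, -1.0]
opening: 0.003
grip_force: 2.7
```

>>> arm_command(delta_pos=[[-0.008,-0.001,0],[-0.016,-0.002,0],[-0.024,-0.003,0],[-0.024,-0.003,0],[-0.024,-0.003,0]], delta_rot=[[0,0,0],[0,0,0],[0,0,0],[0,0,0],[0,0,0]], claw=[1,1,1,1,1])

```text
t: 11.23
eef_pos: [476.5, 317.8, 131.3]
tcp_rot: [3.137, -0.001, 1.714]
ft_force: [8.6, 0.7, -1.7]
opening: 0.007
grip_force: 3.7
```

>>> arm_command(delta_pos=[[-0.006,-0.001,0],[-0.012,-0.002,0],[-0.016,-0.002,0],[-0.016,-0.002,0],[-0.016,-0.002,0]], delta_rot=[[0,0,0],[0,0,0],[0,0,0],[0,0,0],[0,0,0]], claw=[1,1,1,1,1])

```text
t: 11.65
eef_pos: [472.8, 317.3, 131.5]
tcp_rot: [3.136, -0.001, 1.714]
ft_force: [9.8, 1.1, -1.0]
opening: 0.002
grip_force: 4.1
```

>>> arm_command(delta_pos=[[-0.004,0,0],[-0.008,-0.001,0],[-0.008,-0.001,0],[-0.008,-0.001,0],[-0.008,-0.001,0]], delta_rot=[[0,0,0],[0,0,0],[0,0,0],[0,0,0],[0,0,0]], claw=[1,1,1,1,1])

```text
t: 12.07
eef_pos: [471.0, 317.2, 131.6]
tcp_rot: [3.136, -0.001, 1.714]
ft_force: [10.4, 1.3, -0.5]
opening: 0.009
grip_force: 4.3
```

>>> arm_command(delta_pos=[[-0.004,0,0],[-0.008,-0.001,0],[-0.008,-0.001,0],[-0.008,-0.001,0],[-0.008,-0.001,0]], delta_rot=[[0,0,0],[0,0,0],[0,0,0],[0,0,0],[0,0,0]], claw=[1,1,1,1,1])

```text
t: 12.48
eef_pos: [469.0, 317.0, 131.6]
tcp_rot: [3.136, -0.001, 1.714]
ft_force: [10.0, 2.2, -0.7]
opening: 0.005
grip_force: 4.3
```

>>> arm_command(delta_pos=[[-0.004,0,0],[-0.008,-0.001,0],[-0.008,-0.001,0],[-0.008,-0.001,0],[-0.008,-0.001,0]], delta_rot=[[0,0,0],[0,0,0],[0,0,0],[0,0,0],[0,0,0]], claw=[1,1,1,1,1])

```text
t: 12.9
eef_pos: [467.1, 316.8, 131.6]
tcp_rot: [3.136, -0.002, 1.714]
ft_force: [9.9, 1.1, 0.5]
opening: 0.007
grip_force: 4.4
```

>>> arm_command(delta_pos=[[-0.003,0,0],[-0.006,-0.001,0],[-0.006,-0.001,0],[-0.006,-0.001,0],[-0.006,-0.001,0]], delta_rot=[[0,0,0],[0,0,0],[0,0,0],[0,0,0],[0,0,0]], claw=[1,1,1,1,1])

```text
t: 13.32
eef_pos: [465.7, 316.5, 131.7]
tcp_rot: [3.136, -0.002, 1.714]
ft_force: [10.1, 2.1, 0.6]
opening: 0.006
grip_force: 4.5
```

>>> arm_command(delta_pos=[[-0.003,0,0],[-0.006,-0.001,0],[-0.006,-0.001,0],[-0.006,-0.001,0],[-0.006,-0.001,0]], delta_rot=[[0,0,0],[0,0,0],[0,0,0],[0,0,0],[0,0,0]], claw=[1,1,1,1,1])

```text
t: 13.73
eef_pos: [465.0, 316.5, 132.0]
tcp_rot: [3.134, -0.002, 1.714]
ft_force: [14.6, 2.5, -0.7]
opening: 0.008
grip_force: 5.7
```

>>> arm_command(delta_pos=[[-0.004,0,0],[-0.004,0,0],[-0.004,0,0],[-0.004,0,0],[-0.004,0,0]], delta_rot=[[0,0,0],[0,0,0],[0,0,0],[0,0,0],[0,0,0]], claw=[1,1,1,1,1])

```text
t: 14.15
eef_pos: [464.6, 316.6, 132.2]
tcp_rot: [3.132, -0.002, 1.714]
ft_force: [16.1, 1.2, 1.1]
opening: 0.004
grip_force: 6.9
```

>>> arm_command(delta_pos=[[0,0,0],[0,0,0],[0,0,0],[0,0,0],[0,0,0]], delta_rot=[[0,0,0],[0,0,0],[0,0,0],[0,0,0],[0,0,0]], claw=[1,1,1,1,1])

```text
t: 14.57
eef_pos: [464.6, 316.6, 132.2]
tcp_rot: [3.132, -0.002, 1.714]
ft_force: [15.2, 1.0, 0.5]
opening: 0.005
grip_force: 6.9
```

>>> arm_command(delta_pos=[[-0.003,0,0],[-0.006,-0.001,0],[-0.006,-0.001,0],[-0.006,-0.001,0],[-0.006,-0.001,0]], delta_rot=[[0,0,0],[0,0,0],[0,0,0],[0,0,0],[0,0,0]], claw=[1,1,1,1,1])

```text
t: 14.98
eef_pos: [464.2, 316.7, 132.6]
tcp_rot: [3.129, -0.003, 1.714]
ft_force: [20.9, 2.1, 1.4]
opening: 0.007
grip_force: 8.6
```

>>> arm_command(delta_pos=[[0,0,0],[0,0,0],[0,0,0],[0,0,0],[0,0,0]], delta_rot=[[0,0,0],[0,0,0],[0,0,0],[0,0,0],[0,0,0]], claw=[1,1,1,1,1])

```text
t: 15.4
eef_pos: [464.3, 316.6, 132.6]
tcp_rot: [3.129, -0.003, 1.714]
ft_force: [20.2, 2.8, 1.0]
opening: 0.001
grip_force: 8.6
```

>>> arm_command(delta_pos=[[0,0,0],[0,0,0],[0,0,0],[0,0,0],[0,0,0]], delta_rot=[[0,0,0],[0,0,0],[0,0,0],[0,0,0],[0,0,0]], claw=[1,1,1,1,1])

```text
t: 15.82
eef_pos: [464.2, 316.6, 132.6]
tcp_rot: [3.129, -0.003, 1.714]
ft_force: [20.6, 2.5, 1.5]
opening: 0.004
grip_force: 8.6
```

The handle was held at about 20 N on the stop for over a second. Now I'll back off, rise and cross to the near side.

>>> arm_command(delta_pos=[[0.05,0.007,0],[0.12,0.017,0],[0.2,0.028,0.05],[0.2,0.028,0.18],[0.2,0.028,0.32]], delta_rot=[[0,0,0],[0,0,0],[0,0,0],[0,0,0],[0,0,0]], claw=[1,1,1,1,1])

```text
t: 16.23
eef_pos: [509.0, 321.9, 210.0]
tcp_rot: [-3.137, 0.001, 1.713]
ft_force: [-0.6, 0.2, -1.1]
opening: 0.001
grip_force: 0.0
```

>>> arm_command(delta_pos=[[0,0,0.05],[-0.12,-0.017,0.05],[-0.24,-0.034,0.05],[-0.36,-0.05,0.05],[-0.45,-0.063,0.05]], delta_rot=[[0,0,0],[0,0,0],[0,0,0],[0,0,0],[0,0,0]], claw=[1,1,1,1,1])

```text
t: 16.65
eef_pos: [394.2, 305.9, 223.1]
tcp_rot: [-3.14, 0.0, 1.714]
ft_force: [-0.1, -0.2, 0.1]
opening: 0.004
grip_force: 0.0
```

```bash
python3 - <<'E'
from h import *
s=state();print(s["t"],s["eef_pos"],s["tcp_rot"],s["ft_force"])
im=read_camera("top")[...,::-1];w=read_camera("wrist")[...,::-1]
a=cv2.resize(im[170:240,135:235],(400,280),interpolation=cv2.INTER_CUBIC)
b=cv2.resize(w[:,200:560],(400,444))[:280]
cv2.imwrite("pics/chk3.png",np.hstack([a,b]))
E
```

```text
16.65 [394.22228584 305.9065859  223.14693723] [-3.14033038e+00  1.20759432e-04  1.71412477e+00] [-0.06525853 -0.24928915  0.10006386]
```

View pics/chk3.png

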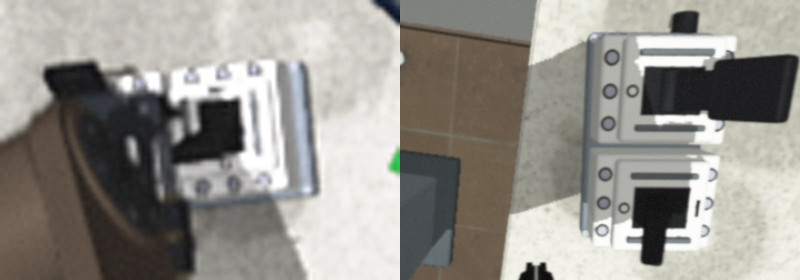

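Handle 2 is still on. Handle 1 has sprung back slightly to the off side of upright, and the fingers are on its near side. I'll descend and push it on.

>>> arm_command(delta_pos=[[0,0,-0.08],[0,0,-0.18],[0,0,-0.28],[0,0,-0.36],[0,0,-0.36]], delta_rot=[[0,0,0],[0,0,0],[0,0,0],[0,0,0],[0,0,0]], claw=[1,1,1,1,1])

```text
t: 17.17
eef_pos: [396.0, 305.8, 130.1]
tcp_rot: [-3.137, 0.002, 1.714]
ft_force: [-0.4, -1.1, 0.1]
opening: 0.007
grip_force: 0.0
```

>>> arm_command(delta_pos=[[0.03,0.004,0],[0.07,0.01,0],[0.11,0.015,0],[0.16,0.022,0],[0.2,0.028,0]], delta_rot=[[0,0,0],[0,0,0],[0,0,0],[0,0,0],[0,0,0]], claw=[1,1,1,1,1])

```text
t: 17.58
eef_pos: [449.2, 313.9, 134.4]
tcp_rot: [3.139, -0.001, 1.714]
ft_force: [-0.9, 0.1, 2.0]
opening: 0.005
grip_force: 0.6
```

>>> arm_command(delta_pos=[[0.03,0.004,-0.005],[0.06,0.008,-0.01],[0.09,0.013,-0.01],[0.12,0.017,-0.01],[0.15,0.021,-0.01]], delta_rot=[[0,0,0],[0,0,0],[0,0,0],[0,0,0],[0,0,0]], claw=[1,1,1,1,1])

```text
t: 18.0
eef_pos: [484.8, 318.8, 130.7]
tcp_rot: [-3.141, 0.0, 1.714]
ft_force: [-3.6, 0.8, -1.0]
opening: 0.008
grip_force: 2.0
```

>>> arm_command(delta_pos=[[0.012,0.002,0],[0.024,0.003,0],[0.036,0.005,0],[0.048,0.007,0],[0.048,0.007,0]], delta_rot=[[0,0,0],[0,0,0],[0,0,0],[0,0,0],[0,0,0]], claw=[1,1,1,1,1])

```text
t: 18.42
eef_pos: [495.8, 320.3, 130.1]
tcp_rot: [-3.139, 0.001, 1.714]
ft_force: [-4.0, -0.5, -1.6]
opening: 0.008
grip_force: 1.7
```

>>> arm_command(delta_pos=[[0.01,0.001,0],[0.02,0.003,0],[0.03,0.004,0],[0.03,0.004,0],[0.03,0.004,0]], delta_rot=[[0,0,0],[0,0,0],[0,0,0],[0,0,0],[0,0,0]], claw=[1,1,1,1,1])

```text
t: 18.83
eef_pos: [503.1, 321.2, 130.2]
tcp_rot: [-3.139, 0.001, 1.714]
ft_force: [-5.0, -0.7, -0.5]
opening: 0.007
grip_force: 2.2
```

>>> arm_command(delta_pos=[[0.004,0,0],[0.008,0.001,0],[0.008,0.001,0],[0.008,0.001,0],[0.008,0.001,0]], delta_rot=[[0,0,0],[0,0,0],[0,0,0],[0,0,0],[0,0,0]], claw=[1,1,1,1,1])

```text
t: 19.25
eef_pos: [504.8, 321.4, 130.2]
tcp_rot: [-3.139, 0.001, 1.714]
ft_force: [-7.1, -1.6, -0.3]
opening: 0.006
grip_force: 2.8
```

>>> arm_command(delta_pos=[[0.004,0,0],[0.008,0.001,0],[0.008,0.001,0],[0.008,0.001,0],[0.008,0.001,0]], delta_rot=[[0,0,0],[0,0,0],[0,0,0],[0,0,0],[0,0,0]], claw=[1,1,1,1,1])

```text
t: 19.67
eef_pos: [506.7, 321.7, 130.1]
tcp_rot: [-3.138, 0.001, 1.714]
ft_force: [-7.4, -1.6, -0.3]
opening: 0.003
grip_force: 2.8
```

>>> arm_command(delta_pos=[[0.004,0,0],[0.008,0.001,0],[0.008,0.001,0],[0.008,0.001,0],[0.008,0.001,0]], delta_rot=[[0,0,0],[0,0,0],[0,0,0],[0,0,0],[0,0,0]], claw=[1,1,1,1,1])

```text
t: 20.08
eef_pos: [508.7, 321.9, 130.2]
tcp_rot: [-3.138, 0.001, 1.714]
ft_force: [-7.5, -1.6, 0.4]
opening: 0.002
grip_force: 2.9
```

>>> arm_command(delta_pos=[[0.004,0,0],[0.008,0.001,0],[0.008,0.001,0],[0.008,0.001,0],[0.008,0.001,0]], delta_rot=[[0,0,0],[0,0,0],[0,0,0],[0,0,0],[0,0,0]], claw=[1,1,1,1,1])

```text
t: 20.5
eef_pos: [509.5, 322.0, 130.1]
tcp_rot: [-3.136, 0.001, 1.714]
ft_force: [-12.6, -1.7, 2.3]
opening: 0.004
grip_force: 5.9
```

The force jump to 12.6 N shows the on stop. I'll press a touch more, then retreat.

>>> arm_command(delta_pos=[[0.005,0.001,0],[0.005,0.001,0],[0.005,0.001,0],[0.005,0.001,0],[0.005,0.001,0]], delta_rot=[[0,0,0],[0,0,0],[0,0,0],[0,0,0],[0,0,0]], claw=[1,1,1,1,1])

```text
t: 20.92
eef_pos: [509.8, 322.0, 130.0]
tcp_rot: [-3.133, 0.002, 1.714]
ft_force: [-18.0, -2.5, 5.0]
opening: 0.002
grip_force: 8.7
```

>>> arm_command(delta_pos=[[-0.05,-0.007,0],[-0.14,-0.02,0],[-0.25,-0.035,0],[-0.36,-0.05,0.06],[-0.4,-0.056,0.2]], delta_rot=[[0,0,0],[0,0,0],[0,0,0],[0,0,0],[0,0,0]], claw=[1,1,1,1,1])

```text
t: 21.33
eef_pos: [409.3, 307.4, 178.1]
tcp_rot: [-3.135, 0.003, 1.715]
ft_force: [1.4, 1.3, 0.2]
opening: 0.006
grip_force: 0.0
```

>>> arm_command(delta_pos=[[0,0,0.15],[0,-0.1,0.3],[0,-0.25,0.35],[0,-0.4,0.35],[0,-0.4,0.35]], delta_rot=[[0,0,0],[0,0,0],[0,0,0],[0,0,0],[0,0,0]], claw=[1,1,1,1,1])

```text
t: 21.75
eef_pos: [413.6, 204.9, 269.7]
tcp_rot: [3.138, 0.001, 1.712]
ft_force: [0.3, 0.3, 0.1]
opening: 0.003
grip_force: 0.0
```

```bash
python3 - <<'E'
from h import *
ct=calibration("top");cs=calibration("scene");s=state();print(s["t"],s["eef_pos"],s["ft_force"])
im=read_camera("top");sc=read_camera("scene")
# dark-pixel fraction at predicted handle-end spots for several angles, both breakers
u=np.array([.99,.14,0]);v=np.array([-.14,.99,0])
for nm,y0 in(("b1",0),("b2",88)):
  for a in(-.3,0,.3,.62):
    P=np.array([486.5,320,82])+v*y0+(u*np.sin(a)+[0,0,np.cos(a)])*72
    print(nm,a,[(p.round(0).tolist(),im_[int(p[1]+.5),int(p[0]+.5)].tolist()) for im_,p in((im,proj(ct,P)[0]),(sc,proj(cs,P)[0]))])
E
```

```text
21.75 [413.57791256 204.86337927 269.69996003] [0.27656402 0.30230167 0.13632825]
b1 -0.3 [([185.0, 207.0], [100, 85, 73]), ([219.0, 251.0], [183, 185, 182])]
b1 0 [([184.0, 199.0], [77, 66, 56]), ([215.0, 247.0], [26, 26, 28])]
b1 0.3 [([184.0, 192.0], [51, 57, 63]), ([211.0, 243.0], [25, 25, 27])]
b1 0.62 [([184.0, 185.0], [32, 31, 30]), ([208.0, 242.0], [25, 25, 27])]
b2 -0.3 [([154.0, 210.0], [84, 73, 63]), ([193.0, 268.0], [29, 29, 31])]
b2 0 [([153.0, 203.0], [221, 221, 222]), ([189.0, 263.0], [26, 26, 28])]
b2 0.3 [([153.0, 196.0], [23, 21, 26]), ([186.0, 260.0], [25, 25, 27])]
b2 0.62 [([154.0, 189.0], [30, 30, 34]), ([183.0, 258.0], [26, 26, 28])]
```

Both handles read dark at the on spots in both cameras, the robot touches nothing, and the cap is in the tray. I'm handing in.

```bash
python3 -c "
from cell import *
print(job_done())"
```

```text
the job is handed in; nothing more can be done
None
```

I handed the job in at about 22 s: the cap lay in the tray, the breaker was reset at about 20 N on the off stop and thrown on, and breaker 2 stayed on; no verdict was returned.

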